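Lock the stop stud and feed the tube three notches

TASK

Take the T-handled stop stud out of its holder, drop its head into the fixture's T-slot, slide it up against the end of the slot away from the lever, turn it a quarter turn so that it locks across the slot, and let go. Then press the ratchet lever fully down three times and no more, letting it spring right back up after each press, so that the jaw feeds the steel box tube three notches up towards the stop. Leave the round-knobbed pin in the holder.

Things in the scene. Friction and masses are not known exactly. Their poses are not given: they have to be found in the camera images.
- stud_grip (a point): Centre of the T-handle of the loose steel stop stud (0.22 kg): a bar 12 mm wide (x), 44 long (y), 22 high; grasp it across its width. z is up the stem. Below it: 12 mm round stem, 32 mm round flange (5 thick, underside 47 mm below this point), stem, T-head. It starts upright in one of the holder's two places, bar along the groove, flange resting on the holder.
- stud_head (a point): Centre of the underside of the stud's T-head, 65 mm below stud_grip. The head is a block 12 mm wide (x), 44 mm long (y) and 8 mm thick, parallel to the handle bar; 10 mm of stem lies between its top and the flange.
- pin_grip (a point): Centre of the round knob (30 mm across, 22 mm high) of the plain pin that shares the holder; same flange, no T. Not needed: it stays in the holder.
- holder: Dark wooden holder, fixed, 64 x 130 x 26 mm (x, y, z) with a 20 mm wide groove along y; origin at the centre of its underside. Stud and pin stand in the groove 29 mm either side of its middle, either way round.
- fixture: Steel fixture base, fixed, x -45 to 45 mm, y -190 to 100 mm, top 24 mm above the table; origin at table height. A T-slot runs along y at x = 0: its opening is 15.5 mm wide and ends square at y = 62 mm; below the 8 mm lips it is 50 mm wide, 12 mm high and runs on to y = 84 mm. At the -y end stands the grey ratchet housing (64 mm wide, y -190 to -100, up to 110 mm high).
- slot_home (a point): Where stud_grip is when the flange lies flat on the fixture and the stem is against the slot's end: x 0, y 56, z 71 mm in the fixture's frame; same axes (y along the slot towards that end, x across). The T-head enters only with the bar along the slot and stud_grip 18 mm or more short of here; 26 mm short is also clear of the tube. Locked: bar along x.
- tube_center (a point): Centre of the loose steel box-section offcut, 50 x 52 x 20 mm (x, y, z), 0.16 kg, lying on the fixture over the slot between the jaw and the stud's place. The jaw pushes it; it needs no handling.
- jaw_face (a point): Middle of the jaw's pushing face (60 mm wide, from 25 to 60 mm above the table), which looks to the fixture's +y.
- jaw (a joint): Travel of the jaw towards the slot's end, m: 0 at the start. Each full stroke of the lever advances it one notch of 0.018 m, in the last three quarters of the press. It does not come back, so strokes cannot be undone. After three strokes: about 0.053.
- lever_pad (a point): Middle of the top of the black rubber pad (36 x 40 mm, 12 thick) at the free end of the ratchet lever, which points to the fixture's -y. At rest it is about 129 mm above the table and slopes 0.25 rad, rising away from the hinge; fully down it is about 72 mm above the table and slopes the other way. Nothing is under the pad.
- lever_hinge (a point): Middle of the lever's hinge pin, which lies along the fixture's x, 95 mm above the table. The pad's middle is 115 mm from it along the lever.
- lever (a joint): Angle of the ratchet lever, rad: 0 up (rest), 0.5 fully down on its stop. A spring brings it up when let go, in about 0.3 s. Force at the pad about 4 N at first, 10 N at the bottom. The next notch is taken up only when the lever has come right back up.
Mind the look-alikes: they are no part of the job. What is shaped like the part that bears stud_grip but brown or turquoise is not meant.

How it is judged:
By the outcome, as a careful person would: the job done as asked, in the order asked, and still so for the second after the job is handed in, with the robot touching nothing.
It also fails if it takes over 64 s, if anything falls off the work surface, if the arm or the gripper's body presses on something with over 40 N, if the wrist force passes 120 N, or if a joint passes its speed limit or range.

ROBOT

A 6-joint arm with a two-finger parallel gripper is mounted at the origin on the work surface. World frame = base frame: x ahead of the robot, y to its left, z up, the work surface at z = 0. Lengths are in mm, angles in degrees, forces in N, time in s.
With the tool pointing down it reaches from about 300 to 850 mm from the base axis. Payload 4.2 kg.
Tool frame: the origin (TCP) lies midway between the tips of the shut fingers; the grasp point (between the pads) lies 19 mm behind it; z points along the fingers, y is the direction in which the jaws open and shut (so a half turn about z gives the same grasp; the last joint's range is limited). The gripper opens to 91 mm and grips with 3 to 60 N. Pads are 32 mm wide; open, the fingers measure 118 mm over their backs; the gripper's body (76 mm by 178 mm) begins 60 mm behind the grasp point.
Start: joints at [-67.036, 18.312, 89.639, -0, 72.044, -1.146], TCP at [234.887, -524.854, 213.976] pointing down, gripper open.
Joint ranges: [-177.97, 177.97], [-48.28, 115.42], [12.27, 149.76], [-77.06, 257.06], [2.81, 150.46], [-146.56, 146.56]. Speed limits (degrees/s): [147.25, 147.25, 180, 180, 180, 180].

INTERFACE

Orientations are given as [roll, pitch, yaw] about the fixed x, y, z axes, in that order (R = Rz(yaw) Ry(pitch) Rx(roll)).
In Python, from workcell import * gives the robot as it stands.
- The arm moves only by the tool arm_command, never from a script. Its argument "deltas" is text: rows parted by semicolons, each of 7 numbers parted by spaces: the shift along the tool's x, y, z in mm, then the turn, a rotation vector about the tool's x, y, z in degrees, then the finger opening in mm, from 0 to 91.2. In form: x y z wx wy wz hand; .... A call has 1 to 5 rows; each row shifts and turns the commanded pose from where the row before left it, along the tool's axes as they then stand; what a row does not reach is not made up. A row lasts 1/8 s, in which the tool goes at most 62.5 mm and 10.7 degrees, less where a joint would pass 70% of its speed; a pose out of reach is approached as far as the arm can. A call is refused whole if a number of a shift passes 62.5 or a number of a turn 10.7, either way. A call with a gripper value outside its range is refused whole. The fingers move at their own pace and stop on an object; "force" is the grip in N (left out, the last holds). Time passes only in rows, so rows that do not move let the fingers close. It gives the time, the measured TCP pose, the force and the opening at its end, in the units of the state.
- state(): the state, without advancing time (a new reading comes with each control period).
- grab_frame(name): name is "side" or "top"; returns the picture (480x640x3 uint8, red, green, blue); there is no depth.
- camera_model(name): a dict with "fx", "fy", "cx", "cy" (pixels), "rvec" (rotation vector, rad) and "tvec" (3), from world to camera coordinates, as OpenCV has them. Camera axes: x right, y down, z forward; pixel columns grow to the right and rows downward; lengths in mm; the calibration is good to about 2 mm. A picture is of the moment at which its call begins. camera_model takes no time and is no camera call.
- job_done(): hands the job in, once; it reports no verdict.
The state is a dict: "time_s": time; "qpos": joint angles; "qvel": joint speeds; "effort": joint torques, N m; "ee_pos": TCP position; "ee_rot": TCP orientation; "force": force on the tool from outside, world axes, zero at the start; "torque": the same for the moment, N m; "gripper_width": finger opening in mm.
Only numpy, scipy, OpenCV 4.12 (cv2) and the standard library are available. Lean on these libraries where they do the work, as an engineer would, in place of code of your own. Each camera call takes 0.05 s, during which the arm holds its last target. There are 200 camera calls.

## Working session

There is one attempt and no reset: what is moved stays moved. The work goes in short steps, Python scripts to look and compute and a tool call to move; the robot and the scene stay as the last step left them, time stands still between calls to the robot, and variables do not carry over. Pictures are saved under pics/ and viewed, about 8 in all and at most 12, crops included, and the job is handed in when it is done.

Besides the shell and the picture viewer there is one more tool, called as name(argument=value, ...), one argument or row to a line, values as JSON. arm_command: Moves the arm, as the interface text tells. Its arguments: {"type":"object","properties":{"deltas":{"type":"string"},"force":{"type":"number"}},"required":["deltas"]}

```bash
mkdir -p pics; python3 - <<'E'
from workcell import *
import cv2,numpy as np
for n in("top","side"):
    im=grab_frame(n); cv2.imwrite(f"pics/{n}0.png",im[...,::-1])
    c=camera_model(n); R=cv2.Rodrigues(np.array(c["rvec"]))[0]
    print(n,c["fx"],c["cx"],c["cy"],-R.T@np.array(c["tvec"]).ravel(),R.round(3).tolist())
print(state())
E
```

```text
top 587.0197163917719 323.90800275564004 246.03689391198293 [ 397.81148564  110.62565691 1067.06098803] [[-0.001, -1.0, 0.001], [-0.989, 0.001, -0.15], [0.15, -0.002, -0.989]]
side 443.28280105596457 326.08548419894356 239.86386489626005 [178.19274735 669.09343971 656.80696591] [[-0.832, -0.554, -0.011], [-0.346, 0.535, -0.77], [0.432, -0.638, -0.638]]
{'time_s': 0.1, 'qpos': array([-6.70366280e+01,  1.83480107e+01,  8.96989552e+01,  1.45216983e-03,
        7.20443632e+01, -1.14650539e+00]), 'qvel': array([-0.04592284, -0.05849496, -0.02069202, -0.02176409, -0.01627291,
        0.03136534]), 'effort': array([ 1.17575155e-04, -4.13331914e+01, -2.32509327e+01,  7.28658331e-02,
        4.21823259e-02, -4.88264209e-05]), 'ee_pos': array([ 234.70744379, -524.42321384,  213.20715412]), 'ee_rot': array([-1.79908717e+02, -3.20785088e-03,  2.41094261e+01]), 'force': array([-0.37450076, -0.67550372,  0.89058183]), 'torque': array([ 0.04384111,  0.01677624, -0.0452514 ]), 'gripper_width': 91.18877620265802}
```

View pics/top0.png

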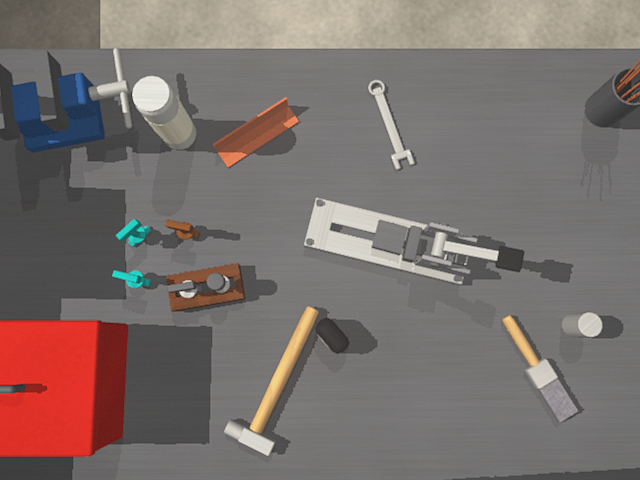

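View pics/side0.png

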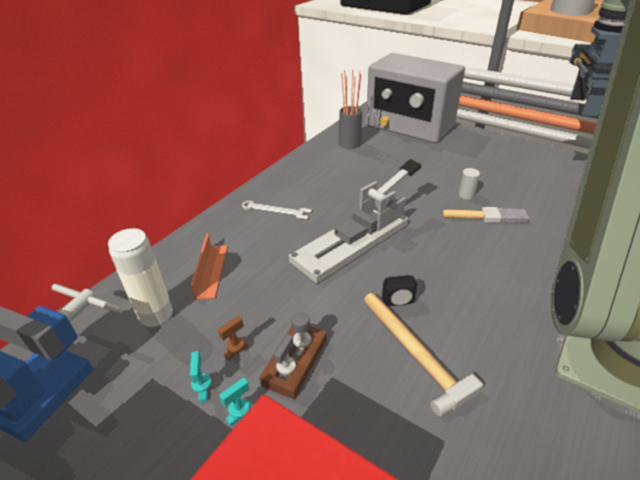

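Top view: the steel T stud stands in the wooden holder at about (184,288), with the round-knobbed pin beside it at (217,282). Look-alikes are turquoise at (133,233) and (131,279) and brown at (182,230). The steel one in the holder fits the description. The fixture spans (305–465,198–283), with its lever pad at (511,259). I'll confirm with an enlarged crop.

```bash
python3 - <<'E'
import cv2,numpy as np
im=cv2.imread("pics/top0.png")
a=cv2.resize(im[250:325,150:260],None,fx=5,fy=5,interpolation=cv2.INTER_CUBIC)
b=cv2.resize(im[190:290,295:535],None,fx=3.3,fy=3.3,interpolation=cv2.INTER_CUBIC)
o=np.zeros((a.shape[0]*0+375-375+600,800,3),np.uint8)
a=cv2.resize(a,(396,270)) # 3.6x
o[:270,:396]=a; o[270:270+b.shape[0],:b.shape[1]]=b[:, :800]
s=cv2.imread("pics/side0.png")[305:400,250:340]
s=cv2.resize(s,None,fx=2.84,fy=2.84,interpolation=cv2.INTER_CUBIC)[:270]; o[:s.shape[0],420:420+s.shape[1]]=s
cv2.imwrite("pics/crop1.png",o)
E
```

```text
(no output)
```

View pics/crop1.png

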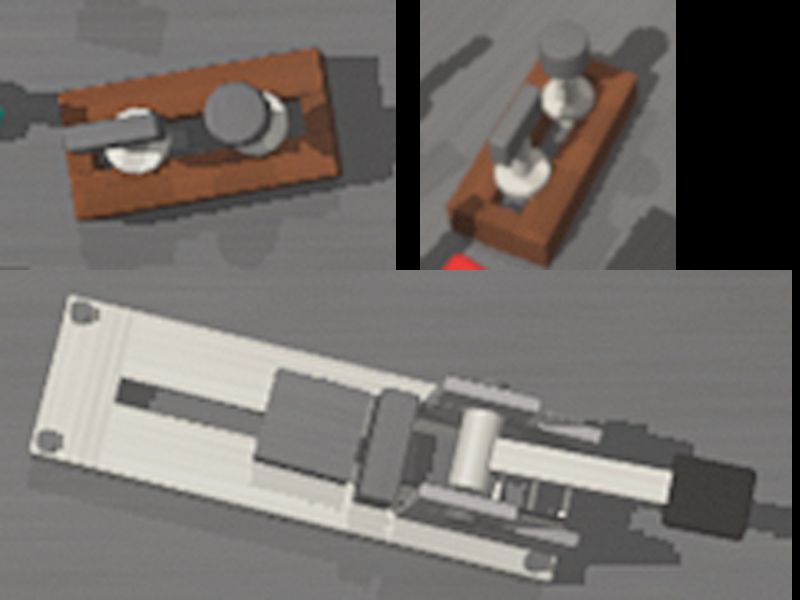

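Confirmed: the holder's -y place, right in the image, has the round knob (pin). The +y place has the grey steel T-bar (stud), bar centre about (181,286). The slot's end is at about (331,226). Next I'll measure both.

```bash
cat > h.py <<'E'
import numpy as np,cv2
from workcell import *
def cam(n):
    c=camera_model(n);K=np.array([[c["fx"],0,c["cx"]],[0,c["fy"],c["cy"]],[0,0,1.]])
    return K,np.array(c["rvec"],float),np.array(c["tvec"],float).ravel()
def onz(n,uv,z):
    K,r,t=cam(n);R=cv2.Rodrigues(r)[0];o=-R.T@t
    p=cv2.undistortPoints(np.array(uv,float).reshape(-1,1,2),K,None).reshape(-1,2)
    d=np.c_[p,np.ones(len(p))]@R
    return o+d*((z-o[2])/d[:,2])[:,None]
def proj(n,P):
    K,r,t=cam(n);return cv2.projectPoints(np.array(P,float).reshape(-1,3),r,t,K,None)[0].reshape(-1,2)
E
python3 - <<'E'
from h import *
A=lambda x,y:(150+x/3.6,250+y/3.6)
B=lambda x,y:(295+x/3.3,190+(y-270)/3.3)
S=lambda x,y:(250+(x-420)/2.84,305+y/2.84)
top=cv2.imread("pics/top0.png");side=cv2.imread("pics/side0.png")
hsv=cv2.cvtColor(top,cv2.COLOR_BGR2HSV)
m=cv2.inRange(hsv,(0,90,40),(20,255,255));m[:260]=0;m[315:]=0;m[:,:160]=0;m[:,250:]=0
q=cv2.boxPoints(cv2.minAreaRect(cv2.findNonZero(m)));print("holder",q.tolist());print(onz("top",q,26).round(1)[:,:2].tolist())
print("holder man",onz("top",[A(60,93),A(318,50),A(330,175),A(78,217)],26).round(1)[:,:2].tolist())
f=onz("top",[B(70,296),B(32,455),B(552,580)],24);print("fix",f.round(1).tolist())
d=f[0]-f[1];print("axis",np.degrees(np.arctan2(d[1],d[0])),np.linalg.norm(d)); d=f[1]-f[2];print(np.degrees(np.arctan2(d[1],d[0])),np.linalg.norm(d))
print("slotend",onz("top",[B(118,389)],24).round(1)); print("slot along",onz("top",[B(118,379),B(118,400),B(266,411),B(256,434)],24).round(1).tolist())
print("pad",onz("top",[B(672,455),B(755,465),B(745,540),B(664,528)],129).round(1).tolist())
print("tube top",onz("top",[B(275,372),B(372,392),B(358,483),B(256,456)],44).round(1).tolist())
print("stud flange",onz("top",[A(137,143)],31).round(1)); print("pin flange",onz("top",[A(257,122)],31),"knob",onz("top",[A(237,114)],26+47+11))
z=26+47+11
print("bar top",onz("top",[A(66,127),A(158,115),A(160,135),A(70,150)],z).round(1).tolist())
E
```

```text
holder [[164.6912841796875, 275.58392333984375], [238.45303344726562, 262.567138671875], [244.7449951171875, 298.22149658203125], [170.98324584960938, 311.23828125]]
[[503.3, 392.4], [526.5, 261.7], [462.9, 249.2], [440.1, 378.8]]
holder man [[502.8, 388.9], [524.1, 261.8], [462.2, 254.6], [441.8, 377.7]]
fix [[645.2, 122.9, 24.0], [556.5, 143.5, 24.0], [488.1, -137.3, 24.0]]
axis -13.082622477812583 91.0475914090109
76.30279945620431 289.0266766120322
slotend [[593.   96.6  24. ]]
slot along [[598.6, 96.6, 24.0], [586.9, 96.6, 24.0], [580.7, 15.7, 24.0], [568.0, 21.4, 24.0]]
pad [[540.3, -173.4, 129.0], [535.3, -213.8, 129.0], [498.4, -207.0, 129.0], [504.3, -167.8, 129.0]]
tube top [[598.5, 12.4, 44.0], [587.5, -39.5, 44.0], [538.2, -30.9, 44.0], [552.8, 23.3, 44.0]]
stud flange [[477.7 348.8  31. ]]
pin flange [[487.93653932 290.29914696  31.        ]] knob [[487.06966833 290.52228992  84.        ]]
bar top [[481.1, 370.0, 84.0], [486.6, 327.3, 84.0], [477.3, 326.1, 84.0], [470.4, 367.7, 84.0]]
```

arm_command(
  deltas="38.5 -46.4 0 0 0 0 60; 38.5 -46.4 0 0 0 0 60; 38.5 -46.4 0 0 0 0 60; 38.5 -46.4 0 0 0 0 60; 38.5 -46.4 0 0 0 0 60",
)

```text
time_s: 0.72
ee_pos: [315.8, -232.5, 213.8]
ee_rot: [-180.0, -0.0, 24.1]
force: [0.8, -1.0, 0.2]
gripper_width: 60.0
```

arm_command(
  deltas="38.5 -46.4 0 0 0 0 60; 38.5 -46.4 0 0 0 0 60; 38.5 -46.4 0 0 0 0 60; 38.5 -46.4 0 0 0 0 60; 38.5 -46.4 0 0 0 0 60",
)

```text
time_s: 1.35
ee_pos: [396.8, 57.9, 213.9]
ee_rot: [180.0, -0.0, 24.1]
force: [1.5, -0.4, -0.1]
gripper_width: 60.0
```

arm_command(
  deltas="38.5 -46.4 0 0 0 0 60; 38.5 -46.4 0 0 0 0 60; 38.5 -46.4 0 0 0 0 60; 38.5 -46.4 0 0 0 0 60; 38.5 -46.4 0 0 0 0 60",
)

```text
time_s: 1.98
ee_pos: [477.8, 348.2, 213.4]
ee_rot: [180.0, 0.0, 24.1]
force: [0.2, 0.0, 0.5]
gripper_width: 60.1
```

arm_command(
  deltas="0 0 0 0 0 -9.5 60; 0 0 0 0 0 -9.5 60; 0 0 0 0 0 -9.5 60; 0 0 0 0 0 -9.5 60; 0 0 0 0 0 -9.5 60",
)

```text
time_s: 2.6
ee_pos: [477.4, 346.2, 213.3]
ee_rot: [-180.0, 0.1, 71.9]
force: [-0.2, 0.2, 0.4]
gripper_width: 60.0
```

arm_command(
  deltas="0 0 10 0 0 -9.4 60; 0 0 10 0 0 -9.4 60; 0 0 10 0 0 -9.3 60; 0 0 0 0 0 0 60; 0 0 0 0 0 0 60",
)

```text
time_s: 3.22
ee_pos: [477.8, 346.4, 184.1]
ee_rot: [180.0, -0.0, 99.6]
force: [-0.2, 0.3, -0.4]
gripper_width: 60.1
```

arm_command(
  deltas="1.8 0.8 30 0 0 0 50; 0 0 30 0 0 0 50; 0 0 30 0 0 0 50; 0 0 25 0 0 0 50; 0 0 14 0 0 0 50",
)

```text
time_s: 3.85
ee_pos: [478.0, 348.1, 54.1]
ee_rot: [-180.0, 0.0, 99.6]
force: [-0.2, 0.7, 0.5]
gripper_width: 50.0
```

```bash
python3 - <<'E'
from h import *
print(state()["ee_pos"],state()["force"])
a=grab_frame("top")[240:330,130:265,::-1];b=grab_frame("side")[280:410,220:360,::-1]
a=cv2.resize(a,(600,400));b=cv2.resize(b,None,fx=1,fy=1);b=cv2.resize(b,(430,400))
o=np.hstack([a,b]);o=cv2.resize(o,(800,310));cv2.imwrite("pics/grasp.png",o)
E
```

```text
[478.01213216 348.12387063  54.07536634] [-0.23873073  0.67589829  0.46739184]
```

View pics/grasp.png

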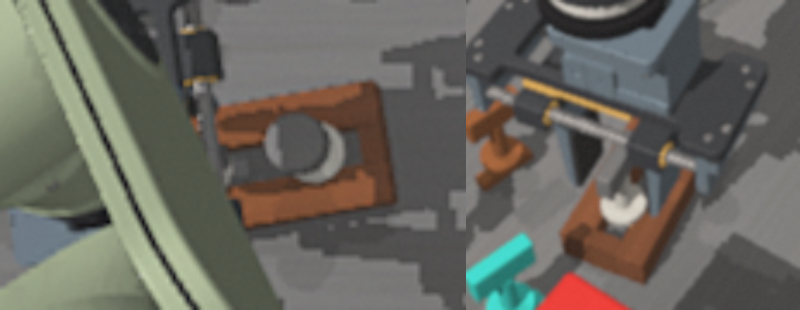

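The fingers straddle the steel bar, which shows at about (615,165) in the crop's right half, and are clear of the pin. Closing now.

arm_command(
  deltas="0 0 0 0 0 0 0; 0 0 0 0 0 0 0; 0 0 0 0 0 0 0; 0 0 0 0 0 0 0; 0 0 0 0 0 0 0",
  force=30,
)

```text
time_s: 4.58
ee_pos: [478.4, 348.3, 55.2]
ee_rot: [180.0, -0.0, 99.7]
force: [0.7, -0.8, 1.6]
gripper_width: 11.7
```

arm_command(
  deltas="0 0 -10 0 0 0 0; 0 0 -25 0 0 0 0; 0 0 -30 0 0 0 0; 0 0 -30 0 0 0 0; 0 0 -15 0 0 0 0",
)

```text
time_s: 5.2
ee_pos: [478.6, 348.6, 166.9]
ee_rot: [179.9, -0.1, 99.7]
force: [0.6, -0.7, -1.8]
gripper_width: 11.6
```

arm_command(
  deltas="-30 5 0 0 0 0 0; -42 8 0 0 0 0 0; -42 8 0 0 0 0 0; -42 8 0 0 0 0 0; -42 8 0 0 0 0 0",
)

```text
time_s: 5.82
ee_pos: [547.9, 157.9, 164.4]
ee_rot: [-179.9, 0.0, 99.7]
force: [0.0, 0.2, -1.2]
gripper_width: 11.9
```

arm_command(
  deltas="-42 8 0 0 0 0 0; -34 7 0 0 0 0 0; -23.3 4.5 0 0 0 0 0; 0 0 0 0 0 7.8 0; 0 0 0 0 0 7.8 0",
)

```text
time_s: 6.45
ee_pos: [583.5, 64.1, 164.2]
ee_rot: [-179.9, 0.0, 83.8]
force: [0.4, 0.7, -2.7]
gripper_width: 11.7
```

arm_command(
  deltas="0 0 20 0 0 7.7 0; 0 0 25 0 0 0 0; 0 0 25 0 0 0 0; 0 0 10 0 0 0 0; 0 0 0 0 0 0 0",
)

```text
time_s: 7.08
ee_pos: [583.6, 64.7, 84.3]
ee_rot: [-179.9, 0.0, 76.4]
force: [0.3, -0.2, -1.9]
gripper_width: 11.6
```

```bash
python3 - <<'E'
from h import *
print(state()["ee_pos"],state()["ee_rot"],state()["force"])
a=grab_frame("top")[170:290,270:430,::-1];b=grab_frame("side")[190:290,270:420,::-1]
cv2.imwrite("pics/sfull.png",grab_frame("side")[...,::-1])
a=cv2.resize(a,(400,300),interpolation=cv2.INTER_CUBIC);b=cv2.resize(b,(750,500),interpolation=cv2.INTER_CUBIC)
cv2.imwrite("pics/above_s.png",b);cv2.imwrite("pics/above_t.png",a)
E
```

```text
[583.55845948  64.70406592  84.33360405] [-1.79906787e+02  3.68806225e-02  7.64133977e+01] [ 0.30536    -0.15300225 -1.92477792]
```

View pics/above_s.png

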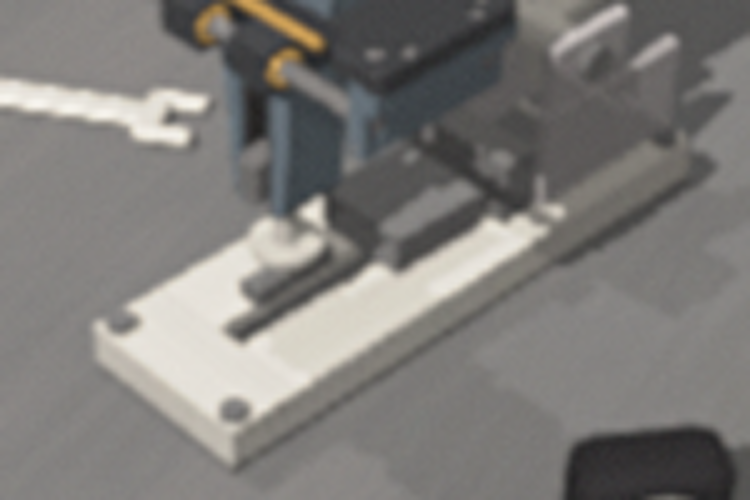

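```bash
python3 - <<'E'
from h import *
y=np.radians(-13.6);R=np.array([[np.cos(y),-np.sin(y),0],[np.sin(y),np.cos(y),0],[0,0,1]])
o=np.array([577.3,36,0]);F=lambda *p:o+R@np.array(p,float)
g=np.array([583.56,64.7,84.33+17.8]);H=lambda *p:g+R@np.array(p,float)
im=cv2.resize(cv2.imread("pics/sfull.png")[190:290,270:420],(750,500),interpolation=cv2.INTER_CUBIC)
def dr(P,c):
    q=(proj("side",P)-[270,190]+.5)*5-.5;print(q.round().tolist());cv2.polylines(im,[q.round().astype(int)],c==(0,255,0),c,1)
dr([F(7.75,0,24),F(7.75,62,24),F(-7.75,62,24),F(-7.75,0,24)],(0,0,255))
dr([F(-45,0,24),F(-45,100,24),F(45,100,24),F(45,-60,24)],(0,0,255))
dr([H(6,22,-65),H(-6,22,-65),H(-6,-22,-65),H(6,-22,-65)],(0,255,0))
dr([H(6,22,-57),H(-6,22,-57),H(-6,-22,-57),H(6,-22,-57)],(0,255,0))
print("grip in fixture",R.T@(g-o))
cv2.imwrite("pics/ov.png",im[150:480,60:460].repeat(2,0).repeat(2,1)[:600])
E
```

```text
[[327.0, 266.0], [223.0, 330.0], [247.0, 348.0], [352.0, 283.0]]
[[412.0, 324.0], [239.0, 436.0], [99.0, 329.0], [365.0, 173.0]]
[[244.0, 299.0], [263.0, 312.0], [338.0, 266.0], [319.0, 254.0]]
[[244.0, 284.0], [263.0, 298.0], [338.0, 252.0], [319.0, 239.0]]
grip in fixture [ -0.66410278  29.36727034 102.13      ]
```

View pics/ov.png

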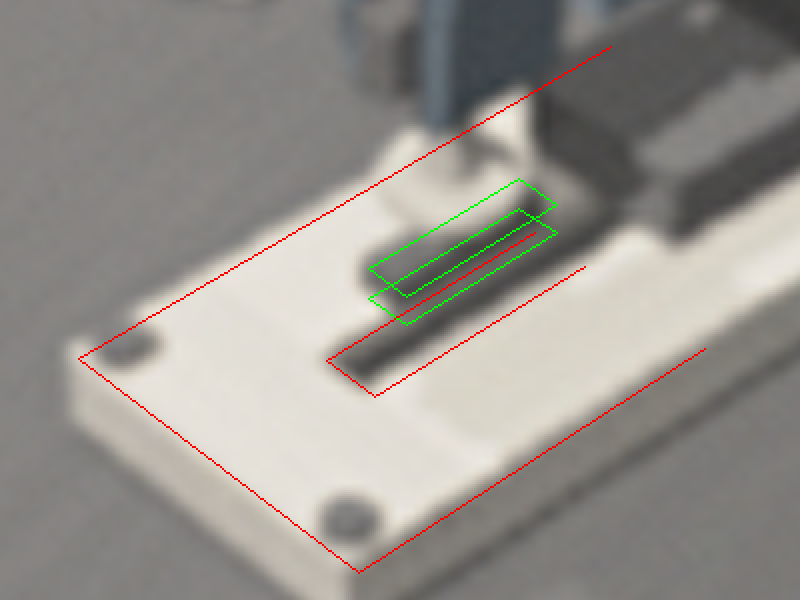

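arm_command(
  deltas="0 0.6 5 0 0 0 0; 0 0 5 0 0 0 0; 0 0 0 0 0 0 0",
)

```text
time_s: 7.6
ee_pos: [584.2, 64.5, 74.5]
ee_rot: [-179.9, 0.0, 76.4]
force: [-0.7, -0.5, -2.4]
gripper_width: 12.2
```

```bash
python3 - <<'E'
from h import *
print(state()["ee_pos"],state()["force"])
s=np.mean([grab_frame("side").astype(float) for _ in range(4)],0).astype(np.uint8)[...,::-1]
cv2.imwrite("pics/sfull2.png",s)
c=cv2.resize(s[225:275,290:355],(780,600),interpolation=cv2.INTER_CUBIC)
c=cv2.convertScaleAbs(c,alpha=1.3,beta=-20)
cv2.imwrite("pics/near.png",c)
E
```

```text
[584.1858894   64.52346839  74.45139554] [-0.65838411 -0.45076328 -2.43546734]
```

View pics/near.png

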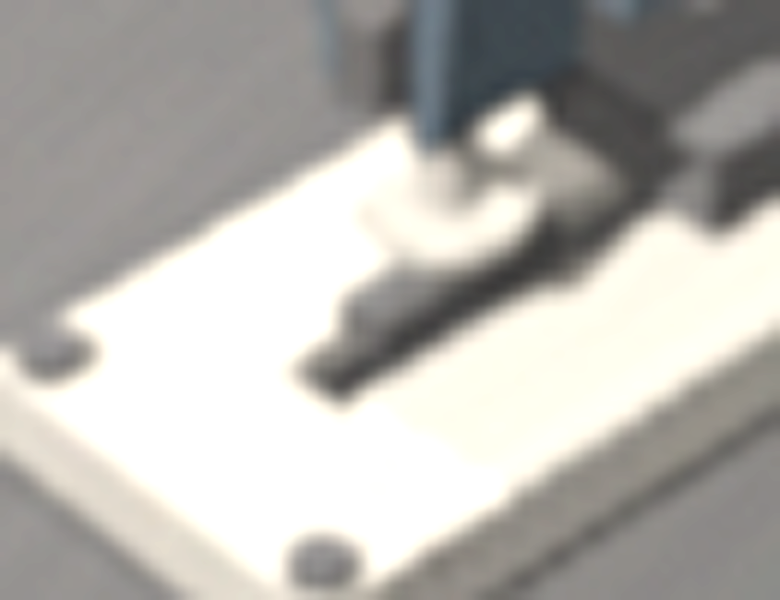

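The head hangs over the slot, end at about (345,345), with the slot's end at about (320,385). The lateral offset is not readable to 1 mm, so I'll lower gently and watch the force.

arm_command(
  deltas="0 0 1.5 0 0 0 0; 0 0 1.5 0 0 0 0; 0 0 0 0 0 0 0",
)

```text
time_s: 8.18
ee_pos: [584.5, 64.6, 71.7]
ee_rot: [-180.0, 0.0, 76.4]
force: [0.1, 0.3, -2.5]
gripper_width: 12.1
```

arm_command(
  deltas="0 0 1 0 0 0 0; 0 0 1 0 0 0 0; 0 0 0 0 0 0 0",
)

```text
time_s: 8.55
ee_pos: [584.5, 64.6, 69.8]
ee_rot: [-180.0, 0.0, 76.4]
force: [-0.3, -0.3, -1.1]
gripper_width: 11.9
```

```bash
python3 -c "
from workcell import *
s=state();print(s['ee_pos'],s['ee_rot'],s['force'],s['torque'])"
```

```text
[584.53412911  64.56675068  69.83133629] [-1.79991406e+02  1.02616900e-02  7.64118240e+01] [-0.32659969 -0.31653687 -1.06007852] [ 0.02486342 -0.08384279  0.09715093]
```

arm_command(
  deltas="0 0 1.5 0 0 0 0; 0 0 0 0 0 0 0",
)

```text
time_s: 8.8
ee_pos: [584.5, 64.6, 68.3]
ee_rot: [-180.0, 0.0, 76.4]
force: [0.7, -0.3, -1.5]
gripper_width: 12.0
```

arm_command(
  deltas="0 0 1.5 0 0 0 0; 0 0 0 0 0 0 0",
)

```text
time_s: 9.05
ee_pos: [584.5, 64.6, 66.8]
ee_rot: [-180.0, 0.0, 76.4]
force: [0.2, -0.6, -1.6]
gripper_width: 12.2
```

The head has entered. Continue down to the flange.

arm_command(
  deltas="0 0 3 0 0 0 0; 0 0 3 0 0 0 0; 0 0 0 0 0 0 0",
)

```text
time_s: 9.43
ee_pos: [584.3, 64.5, 60.5]
ee_rot: [-180.0, 0.0, 76.4]
force: [-1.0, -0.3, -1.9]
gripper_width: 11.9
```

arm_command(
  deltas="0 0 2 0 0 0 0; 0 0 2 0 0 0 0; 0 0 0 0 0 0 0",
)

```text
time_s: 9.8
ee_pos: [584.5, 64.6, 56.7]
ee_rot: [-180.0, 0.0, 76.4]
force: [1.1, 0.6, -1.5]
gripper_width: 11.6
```

arm_command(
  deltas="0 0 1.5 0 0 0 0; 0 0 1 0 0 0 0; 0 0 0 0 0 0 0",
)

```text
time_s: 10.18
ee_pos: [584.5, 64.6, 54.4]
ee_rot: [-180.0, 0.0, 76.4]
force: [0.1, 0.3, -1.9]
gripper_width: 11.8
```

arm_command(
  deltas="0 0 0.7 0 0 0 0; 0 0 0 0 0 0 0",
)

```text
time_s: 10.42
ee_pos: [584.6, 64.6, 53.7]
ee_rot: [180.0, 0.0, 76.4]
force: [-0.7, 0.0, -0.9]
gripper_width: 12.0
```

arm_command(
  deltas="0 0 0.7 0 0 0 0; 0 0 0 0 0 0 0",
)

```text
time_s: 10.68
ee_pos: [584.7, 64.6, 53.2]
ee_rot: [180.0, 0.0, 76.4]
force: [0.1, 0.4, -0.6]
gripper_width: 12.2
```

arm_command(
  deltas="5 0 0 0 0 0 0; 6 0 0 0 0 0 0; 6 0 0 0 0 0 0; 4 0 0 0 0 0 0; 0 0 0 0 0 0 0",
)

```text
time_s: 11.3
ee_pos: [589.8, 85.7, 53.1]
ee_rot: [180.0, -0.1, 76.4]
force: [-0.1, 0.9, -0.4]
gripper_width: 12.0
```

arm_command(
  deltas="1.5 0 0 0 0 0 0; 1.5 0 0 0 0 0 0; 0 0 0 0 0 0 0",
)

```text
time_s: 11.68
ee_pos: [590.3, 87.8, 53.1]
ee_rot: [180.0, 0.0, 76.4]
force: [0.7, -1.6, 1.3]
gripper_width: 11.8
```

arm_command(
  deltas="1 0 0 0 0 0 0; 0 0 0 0 0 0 0",
)

```text
time_s: 11.92
ee_pos: [590.5, 88.8, 53.2]
ee_rot: [180.0, 0.0, 76.4]
force: [-0.8, -2.8, 1.9]
gripper_width: 11.7
```

arm_command(
  deltas="1 0 0 0 0 0 0; 0 0 0 0 0 0 0",
)

```text
time_s: 12.18
ee_pos: [590.8, 89.8, 53.1]
ee_rot: [180.0, 0.0, 76.4]
force: [-1.2, -3.0, 3.6]
gripper_width: 11.7
```

arm_command(
  deltas="1 0 0 0 0 0 0; 0 0 0 0 0 0 0",
)

```text
time_s: 12.42
ee_pos: [591.1, 90.8, 53.2]
ee_rot: [180.0, 0.0, 76.4]
force: [0.2, -3.0, 3.4]
gripper_width: 11.7
```

arm_command(
  deltas="1 0 0 0 0 0 0; 0 0 0 0 0 0 0",
)

```text
time_s: 12.68
ee_pos: [591.1, 91.1, 53.1]
ee_rot: [180.0, 0.1, 76.4]
force: [-0.1, -4.6, 4.8]
gripper_width: 11.9
```

```bash
python3 - <<'E'
from h import *
s=state();print(s['ee_pos'],s['force'],s['torque'])
s=np.mean([grab_frame("side").astype(float) for _ in range(3)],0).astype(np.uint8)[...,::-1]
c=cv2.resize(s[215:275,270:350],(800,600),interpolation=cv2.INTER_CUBIC)
cv2.imwrite("pics/slid.png",c)
E
```

```text
[591.08238211  91.10216827  53.14596377] [-0.13174627 -4.60091962  4.78862767] [-1.11654265  0.23096791  0.02253118]
```

View pics/slid.png

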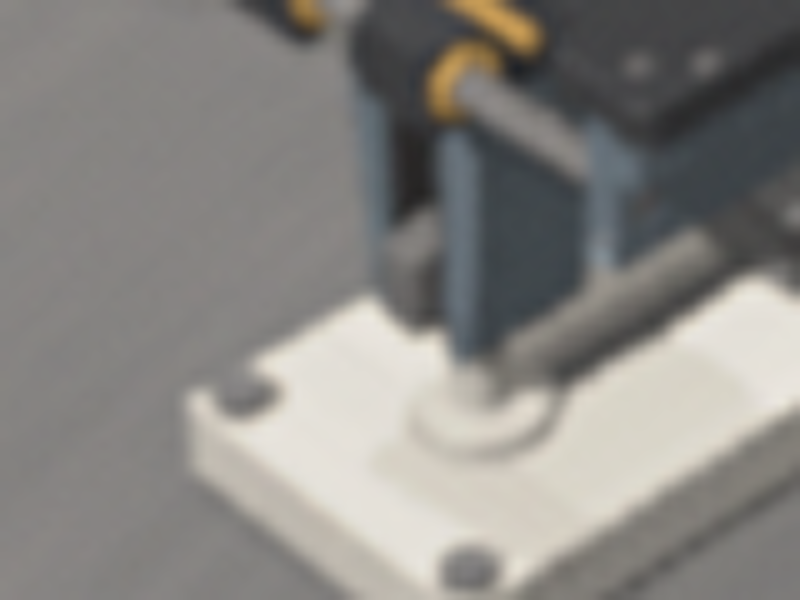

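The flange lies on the fixture at (485,420) at the slot's end, and the force has gone up at the end stop. Easing slightly, then the quarter turn.

arm_command(
  deltas="-0.6 0 -0.5 0 0 0 0; 0 0 0 0 0 -8 0; 0 0 0 0 0 -8 0; 0 0 0 0 0 -8 0; 0 0 0 0 0 0 0",
)

```text
time_s: 13.45
ee_pos: [591.6, 91.0, 53.2]
ee_rot: [179.9, 0.0, 100.3]
force: [1.8, -4.0, -0.8]
gripper_width: 12.1
```

arm_command(
  deltas="0 0 0 0 0 -8 0; 0 0 0 0 0 -8 0; 0 0 0 0 0 -8 0; 0 0 0 0 0 -8 0; 0 0 0 0 0 0 0",
)

```text
time_s: 14.08
ee_pos: [591.0, 91.5, 53.2]
ee_rot: [180.0, -0.0, 132.2]
force: [1.7, -3.0, -1.9]
gripper_width: 11.7
```

arm_command(
  deltas="0 0 0 0 0 -8 0; 0 0 0 0 0 -9 0; 0 0 0 0 0 -9 0; 0 0 0 0 0 -8 0; 0 0 0 0 0 0 0",
)

```text
time_s: 14.7
ee_pos: [591.4, 91.9, 53.3]
ee_rot: [179.9, 0.0, 166.1]
force: [3.2, -0.2, -2.7]
gripper_width: 11.5
```

arm_command(
  deltas="-0.7 0.7 0.4 0 0 0 0; 0 0 0 0 0 0 0",
)

```text
time_s: 14.95
ee_pos: [591.5, 92.0, 53.2]
ee_rot: [180.0, -0.0, 166.3]
force: [-0.6, -0.5, 0.3]
gripper_width: 11.8
```

arm_command(
  deltas="0 0.8 0 0 0 0 0; 0 0 0 0 0 0 0",
)

```text
time_s: 15.2
ee_pos: [591.6, 92.2, 53.2]
ee_rot: [-179.9, -0.0, 166.4]
force: [-0.7, -2.0, 1.1]
gripper_width: 11.8
```

arm_command(
  deltas="0 1 0 0 0 0 0; 0 0 0 0 0 0 0",
)

```text
time_s: 15.45
ee_pos: [591.7, 92.3, 53.1]
ee_rot: [-179.9, -0.1, 166.4]
force: [-2.2, -5.7, 2.2]
gripper_width: 11.9
```

arm_command(
  deltas="0 1 0 0 0 0 0; 0 0 0 0 0 0 0",
)

```text
time_s: 15.7
ee_pos: [591.7, 92.5, 53.2]
ee_rot: [-179.8, -0.1, 166.5]
force: [-2.1, -7.3, 3.4]
gripper_width: 11.8
```

Hard against the end. Relax, release and lift.

arm_command(
  deltas="0 -1.5 0 0 0 0 0; 0 0 0 0 0 0 0; 0 0 0 0 0 0 40; 0 0 0 0 0 0 40; 0 0 0 0 0 0 40",
)

```text
time_s: 16.32
ee_pos: [592.4, 93.5, 53.1]
ee_rot: [180.0, 0.0, 166.4]
force: [-0.0, -0.3, -0.2]
gripper_width: 38.4
```

arm_command(
  deltas="0 0 -10 0 0 0 40; 0 0 -25 0 0 0 40; 0 0 -40 0 0 0 40; 0 0 -40 0 0 0 40; 0 0 -32 0 0 0 0",
)

```text
time_s: 16.95
ee_pos: [592.7, 93.2, 202.8]
ee_rot: [179.9, 0.1, 166.4]
force: [1.5, -0.2, -0.1]
gripper_width: 32.9
```

arm_command(
  deltas="0.5 -42 0 0 0 0 0; 0.5 -42 0 0 0 0 0; 0.5 -42 0 0 0 0 0; 0.5 -42 0 0 0 0 0; 0.5 -42 0 0 0 0 0",
)

```text
time_s: 17.58
ee_pos: [540.2, -111.7, 201.0]
ee_rot: [180.0, 0.1, 166.4]
force: [0.3, 0.2, 0.9]
gripper_width: 0.5
```

arm_command(
  deltas="0.5 -42 10 0 0 0 0; 0.5 -40.7 25 0 0 0 0; 0 0 15 0 0 0 0; 0 0 5 0 0 0 0; 0 0 0 0 0 0 0",
)

```text
time_s: 18.2
ee_pos: [520.5, -189.7, 145.4]
ee_rot: [180.0, 0.0, 166.5]
force: [0.6, -0.2, -0.3]
gripper_width: 0.3
```

```bash
python3 - <<'E'
from h import *
s=state();print(s['ee_pos'],s['force'],s['gripper_width'])
t=grab_frame("top")[...,::-1];s=grab_frame("side")[...,::-1]
cv2.imwrite("pics/t3.png",t);cv2.imwrite("pics/s3.png",s)
a=cv2.resize(t[180:300,290:550],(800,369),interpolation=cv2.INTER_CUBIC)
b=cv2.resize(s[135:285,280:440],(246,230),interpolation=cv2.INTER_CUBIC)
c=cv2.resize(s[205:285,280:400],(345,230),interpolation=cv2.INTER_CUBIC)
o=np.zeros((600,800,3),np.uint8);o[:369]=a;o[370:600,:246]=b;o[370:600,250:595]=c
cv2.imwrite("pics/lever.png",o)
E
```

```text
[ 520.48310296 -189.69641121  145.44462091] [ 0.55990068 -0.19482303 -0.31473088] 0.25488709377781915
```

View pics/lever.png

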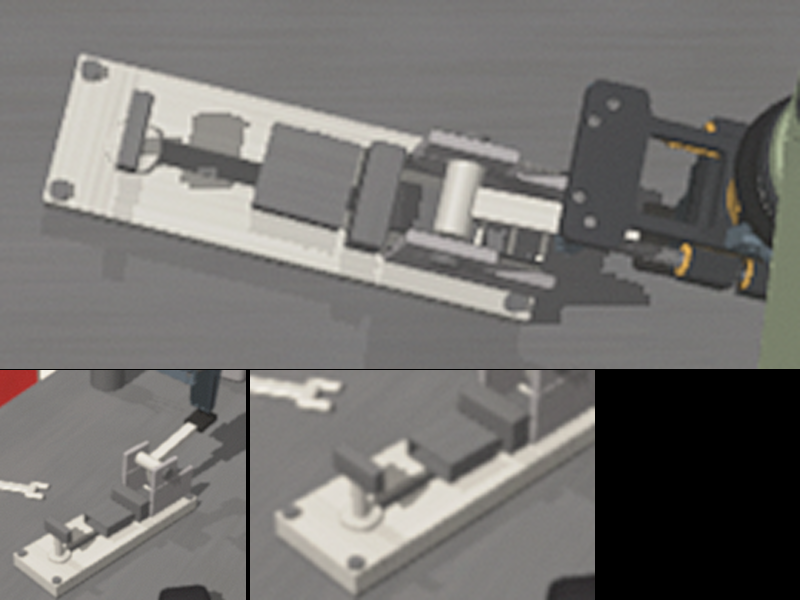

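The stud stands locked across the slot at its end: bar at (137,130), flange at (145,145). The fingertips are over the pad, at (203,415) in the inset. First press.

arm_command(
  deltas="0 0 10 0 0 0 0; 0 0 12 0 0 0 0; 0 0 12 0 0 0 0; 0 0 12 0 0 0 0; 0 0 12 0 0 0 0",
)

```text
time_s: 18.92
ee_pos: [520.3, -192.3, 87.5]
ee_rot: [-179.8, 0.1, 166.4]
force: [-2.7, -3.4, 10.1]
gripper_width: 0.4
```

arm_command(
  deltas="0 0 8 0 0 0 0; 0 0 3 0 0 0 0; 0 0 0 0 0 0 0",
)

```text
time_s: 19.3
ee_pos: [520.6, -191.1, 76.4]
ee_rot: [-180.0, 0.1, 166.4]
force: [0.4, -1.3, 7.2]
gripper_width: 0.5
```

Not on the stop yet; continue in small steps.

arm_command(
  deltas="0 0 2 0 0 0 0; 0 0 0 0 0 0 0",
)

```text
time_s: 19.55
ee_pos: [520.7, -190.8, 74.6]
ee_rot: [180.0, 0.1, 166.4]
force: [-0.0, -0.7, 7.5]
gripper_width: 0.3
```

arm_command(
  deltas="0 0 2 0 0 0 0; 0 0 0 0 0 0 0",
)

```text
time_s: 19.8
ee_pos: [520.8, -190.7, 74.1]
ee_rot: [180.0, 0.1, 166.4]
force: [-2.4, 1.1, 17.4]
gripper_width: 0.7
```

arm_command(
  deltas="0 0 1.5 0 0 0 0; 0 0 0 0 0 0 0",
)

```text
time_s: 20.05
ee_pos: [520.8, -190.7, 73.8]
ee_rot: [180.0, 0.2, 166.4]
force: [-4.7, 2.0, 25.0]
gripper_width: 0.3
```

arm_command(
  deltas="0 0 -20 0 0 0 0; 0 0 -25 0 0 0 0; 0 0 -29.5 0 0 0 0; 0 0 0 0 0 0 0; 0 0 0 0 0 0 0",
)

```text
time_s: 20.68
ee_pos: [519.1, -190.2, 143.6]
ee_rot: [180.0, -0.2, 166.4]
force: [-0.3, -0.2, -0.1]
gripper_width: 1.0
```

```bash
python3 - <<'E'
from h import *
s=state();print(s['ee_pos'],s['force'])
t=grab_frame("top")[...,::-1];s=grab_frame("side")[...,::-1]
cv2.imwrite("pics/t4.png",t);cv2.imwrite("pics/s4.png",s)
d=lambda A,B:cv2.absdiff(A,B).max(2)>40
a=cv2.imread("pics/t3.png");m=d(a,t)[200:280,300:440];ys,xs=np.nonzero(m);print(len(xs),xs.min()+300 if len(xs) else 0,xs.max()+300 if len(xs) else 0)
a=cv2.resize(t[180:300,290:550],(800,369),interpolation=cv2.INTER_CUBIC)
b=cv2.resize(s[135:285,280:440],(246,230),interpolation=cv2.INTER_CUBIC)
o=np.zeros((600,800,3),np.uint8);o[:369]=a;o[370:600,:246]=b
cv2.imwrite("pics/press1.png",o)
E
```

```text
[ 519.11311292 -190.21800904  143.56267012] [-0.32661816 -0.16743692 -0.05844949]
416 365 433
```

View pics/press1.png

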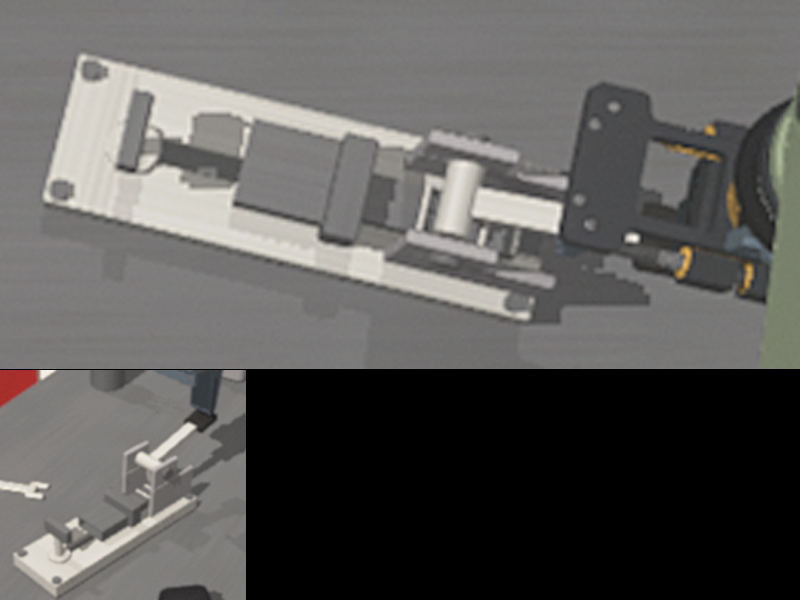

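Jaw and tube moved about 9.5 px, one notch (jaw now at (350,190)), and the lever is back up. Second press, same travel.

arm_command(
  deltas="0 0 10 0 0 0 0; 0 0 12 0 0 0 0; 0 0 12 0 0 0 0; 0 0 12 0 0 0 0; 0 0 12 0 0 0 0",
)

```text
time_s: 21.4
ee_pos: [519.9, -192.6, 87.4]
ee_rot: [-179.8, 0.1, 166.5]
force: [-2.8, -4.9, 10.4]
gripper_width: 0.1
```

arm_command(
  deltas="0 0 8 0 0 0 0; 0 0 5 0 0 0 0; 0 0 3.5 0 0 0 0; 0 0 0 0 0 0 0; 0 0 0 0 0 0 0",
)

```text
time_s: 22.02
ee_pos: [520.4, -190.9, 73.7]
ee_rot: [-180.0, 0.1, 166.4]
force: [-5.9, 1.3, 25.3]
gripper_width: 0.4
```

arm_command(
  deltas="0 0 -20 0 0 0 0; 0 0 -25 0 0 0 0; 0 0 -29.5 0 0 0 0; 0 0 0 0 0 0 0; 0 0 0 0 0 0 0",
)

```text
time_s: 22.65
ee_pos: [519.1, -190.2, 143.6]
ee_rot: [180.0, -0.1, 166.4]
force: [-0.1, -0.2, 0.3]
gripper_width: 0.7
```

```bash
cat > jaw.py <<'E'
from h import *
import sys
s=state();print(s['time_s'],s['ee_pos'],s['force'])
t=np.ascontiguousarray(grab_frame("top")[...,::-1]);cv2.imwrite(f"pics/{sys.argv[1]}.png",t);cv2.imwrite(f"pics/s_{sys.argv[1]}.png",grab_frame("side")[...,::-1])
# shift of jaw+tube template between press1 picture and now
for ref,lab in(("t3","start"),("t4","1st")):
    a=cv2.imread(f"pics/{ref}.png"); x0={"t3":375,"t4":365}[ref]; tp=a[222:256,x0:x0+48]
    r=cv2.matchTemplate(t[205:270,310:440],tp,cv2.TM_CCOEFF_NORMED);_,v,_,l=cv2.minMaxLoc(r)
    dx,dy=l[0]+310-x0,l[1]+205-222
    P=onz("top",[[x0+24,240],[x0+24+dx,240+dy]],52);print("jaw+tube shift since",lab,np.linalg.norm(P[1]-P[0]).round(1),"mm",round(v,2))
E
python3 jaw.py t5
```

```text
22.65 [ 519.14427029 -190.24739722  143.56486512] [-0.05179288 -0.2489263   0.27265833]
jaw+tube shift since start 32.2 mm 0.88
jaw+tube shift since 1st 17.8 mm 0.92
```

Second notch is confirmed. Third and last press.

arm_command(
  deltas="0 0 10 0 0 0 0; 0 0 12 0 0 0 0; 0 0 12 0 0 0 0; 0 0 12 0 0 0 0; 0 0 12 0 0 0 0",
)

```text
time_s: 23.38
ee_pos: [519.9, -192.6, 87.4]
ee_rot: [-179.8, 0.1, 166.5]
force: [-3.9, -4.4, 10.0]
gripper_width: 0.2
```

arm_command(
  deltas="0 0 8 0 0 0 0; 0 0 5 0 0 0 0; 0 0 3.5 0 0 0 0; 0 0 0 0 0 0 0; 0 0 0 0 0 0 0",
)

```text
time_s: 24.0
ee_pos: [520.4, -190.9, 73.7]
ee_rot: [-180.0, 0.1, 166.4]
force: [-5.7, 0.6, 24.7]
gripper_width: -0.1
```

arm_command(
  deltas="0 0 -20 0 0 0 0; 0 0 -25 0 0 0 0; 0 0 -40 0 0 0 0; 0 0 -40 0 0 0 0; 0 0 0 0 0 0 0",
)

```text
time_s: 24.62
ee_pos: [521.6, -191.1, 197.8]
ee_rot: [-180.0, 0.3, 166.4]
force: [-0.9, -0.6, -0.3]
gripper_width: 0.4
```

```bash
python3 jaw.py t6; python3 - <<'E'
import cv2,numpy as np
t=cv2.imread("pics/t6.png");s=cv2.imread("pics/s_t6.png")
o=np.zeros((600,800,3),np.uint8)
o[:369]=cv2.resize(t[180:300,290:550],(800,369),interpolation=cv2.INTER_CUBIC)
o[370:600,:246]=cv2.resize(s[135:285,280:440],(246,230),interpolation=cv2.INTER_CUBIC)
o[370:600,250:595]=cv2.resize(s[205:285,280:400],(345,230),interpolation=cv2.INTER_CUBIC)
o[370:600,600:800]=cv2.resize(t[250:325,160:250],(200,230))
cv2.imwrite("pics/final.png",o)
E
```

```text
24.625 [ 521.63288383 -191.07876197  197.78058124] [-0.92867346 -0.62028395 -0.31807676]
jaw+tube shift since start 46.7 mm 0.82
jaw+tube shift since 1st 36.1 mm 0.89
```

View pics/final.png

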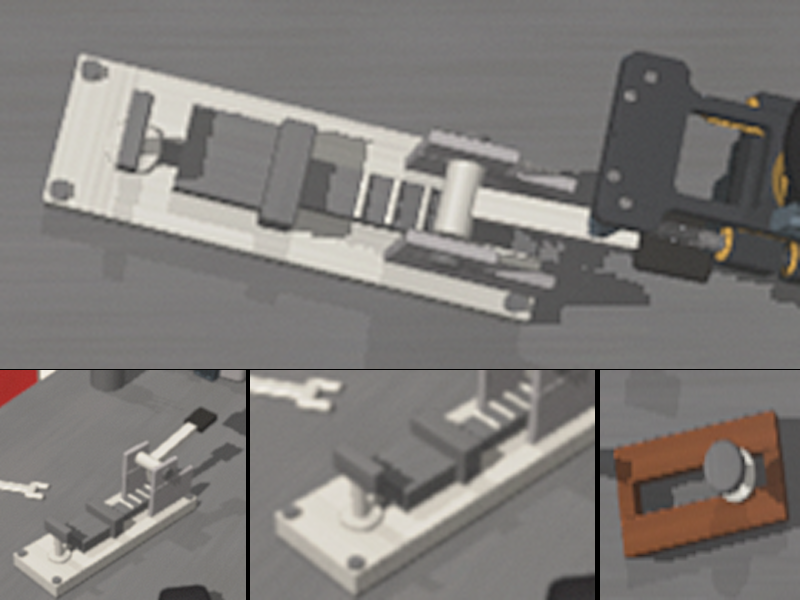

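The jaw is three notches on, with its bar at (287,175) against (375,195) at the start. The tube is close to the stop, the stud is still locked across at (137,130), the lever is up, and the pin is in the holder. Handing in.

```bash
python3 -c "
from workcell import *
print(job_done())"
```

```text
the job is handed in; nothing more can be done
None
```

I put the steel T-stud into the T-slot, slid it to the end away from the lever, turned it a quarter turn and let go. I then pressed the lever three times, and handed the job in at about 25 s.

- **Stud:** I took it from the holder's +y place. Its head dropped into the slot without measurable contact force. Before letting go I pushed it against the slot's end; the push reached about 7 N and it stopped moving. The last picture shows it still locked across the slot.
- **Lever:** each press reached the stop, with about 25 N at the bottom. Pictures after each press show the lever back up.
- **Jaw and tube:** they moved about 17 mm, 18 mm and 18 mm. The tube now sits just short of the stop.
- **Pin and arm:** the round-knobbed pin is still in the holder. The arm was about 70 mm above the lever and touching nothing.

One check disagreed. Image matching of the jaw against the starting picture gave 47 mm in total instead of about 53 mm. That match was the weaker one, because the shadows had changed. Matching against the picture after the first press gave 36.1 mm for the last two strokes, as expected. The housing side-plate view and direct pixel reading also agree with three notches.

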